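# Latch the loaded plate shaker

### The job

Two identical plate shakers stand on the lab bench with their retaining arms swung open, and one of them carries a white microplate. Swing the arm of the loaded shaker by its knob across the plate until its pin is home in the forked catch, and let go. Leave the empty shaker's arm open as it is, and the plate lying in its nest.

Things in the scene. Friction and masses are not known exactly. Their poses are not given: they have to be found in the camera images.
- loaded_latch (a joint): Angle (rad) of the loaded shaker's arm: level steel bar 14 mm wide, 6 thick, top 113 mm above the bench, on a vertical pivot. 0 = closed on its stop, bar across mid-plate, pin under its end in the forked catch; grows as it opens, counter-clockwise from above, to 1.75. Starts 0.75-1.35. Slightly stiff (0.6 N at the knob), stays where left, no snap. Shaker: pale box 200 x 190 x 88 mm, fixed.
- loaded_hinge (a point): Point on the vertical pivot axis of the loaded shaker's arm, 136 mm above the bench (level with the knob point; the pivot itself is lower). Axes are the shaker's: z up, +y from the pivot across the plate to the catch, -x the side to which the arm opens and the catch's mouth faces. The closed knob point lies 145 mm from here along +y.
- loaded_knob (a point): The upright pale grey knob on the end of the loaded shaker's arm, a round post 18 mm in diameter and 42 mm high (113 to 155 mm above the bench). This point is on its axis near mid height, 136 mm above the bench and 145 mm from the pivot axis.
- empty_knob (a point): The same knob point on the identical second shaker, which has no plate; its arm is also open and is to stay so.
- plate_center (a point): Centre of the white 96-well microplate, 127 x 85 x 14.5 mm, loose in the low nest of the loaded shaker, underside 88 mm above the bench, long side along the shaker's x. The arm passes 4 mm above it. Another such plate lies on the bench itself and is not in use.

How it is judged:
At the end, for the whole second after the job is handed in: The loaded shaker's arm is closed to within 0.17 rad (10 degrees) of its stop, so that its pin is in the catch, and is at rest; the plate is within 12 mm of where it began (value of joint loaded_latch below 0.17 rad and velocity of joint loaded_latch between -0.05 and 0.05 rad/s and distance of plate_center from where it was at the start of the episode below 0.012 m); the robot touches nothing.
It fails at once if the empty shaker's arm is moved (its knob more than 20 mm from its start) (distance of empty_knob from where it was at the start of the episode above 0.02 m).
It also fails if it takes over 32 s, if anything falls off the work surface, if the arm or the gripper's body presses on something with over 40 N, if the wrist force passes 120 N, or if a joint passes its speed limit or range.

### The arm

A 7-joint arm with a two-finger parallel gripper is mounted at the origin on the work surface. World frame = base frame: x ahead of the robot, y to its left, z up, the work surface at z = 0. Lengths are in m, angles in rad, forces in N, time in s.
With the tool pointing down it reaches from about 0.4 to 0.85 m from the base axis. Payload 4.5 kg.
Tool frame: the origin (TCP) lies on the centre line of the jaws, within the pads' length; the fingertips stand 14 mm ahead of it and the grasp point (between the pads) lies 5 mm behind it (nose_length is the distance from the TCP to the fingertips, in m); x points along the fingers, y is the direction in which the jaws open and shut, and the axes are right-handed (so a half turn about x gives the same grasp; the last joint's range is limited). The gripper opens to 88 mm and grips with 3 to 60 N. Pads are 18 mm wide; open, the fingers measure 123 mm over their backs; the gripper's body (75 mm by 187 mm) begins 45 mm behind the grasp point.
Start: joints at [1.22, 0.689, -0.195, 1.565, 0.157, 0.902, -0.215], TCP at [0.235, -0.579, 0.253] pointing down, gripper open.
Joint ranges: [-3.01, 3.01], [-0.46, 2.08], [-1.47, 1.51], [0.13, 2.56], [-1, 4.14], [0.04, 2.09], [-2.66, 2.66]. Speed limits (rad/s): [2.57, 2.57, 3.14, 3.14, 3.14, 3.14, 3.14].

### API

Orientations are given as a unit quaternion [x, y, z, w].
In Python, from plant import get_state, snapshot, camera_params, finish_job, boxes_of, silhouettes, spot_point, nose_length gives the robot as it stands.
- The arm moves only by the tool apply_moves, never from a script. Its arguments are lists of equal length, an entry for each row: "delta_pos": the shift along the tool's x, y, z in cm, a list of three; "yaw": the turn about the tool's x in rad; "gripper": the opening in per cent of the stroke, from 0 (shut) to 100 (fully open). A call has 1 to 10 rows; each row is the pose to reach, as a shift and turn from the pose measured when the call began, along the tool's axes at that moment; what a row does not reach only later rows make up. A row lasts 1/12 s, in which the tool goes at most 41.7 mm and 7.16 degrees, less where a joint would pass 70% of its speed; a pose out of reach is approached as far as the arm can. A call with a gripper value outside its range is refused whole. The fingers move at their own pace and stop on an object; "force" is the grip in N (left out, the last holds). Time passes only in rows, so rows that repeat a pose let the fingers close. It gives the time, the measured TCP pose, the force and the opening at its end, in the units of the state.
- get_state(): the state, without advancing time (a new reading comes with each control period).
- snapshot(name): name is "scene" or "top"; returns the picture (420x560x3 uint8, red, green, blue); there is no depth.
- camera_params(name): a dict with "fovy" (degrees; the focal length in pixels is half the picture's height over the tangent of half this angle, whatever the lens; pixels are square), "cx", "cy" (the principal point, pixels), "position" and "orientation" of the camera in the world. Camera axes: x right, y down, z forward; pixel columns grow to the right and rows downward; lengths in m; the calibration is good to about 2 mm. A picture is of the moment at which its call begins. camera_params takes no time and is no camera call.
- finish_job(): hands the job in, once; it reports no verdict.
Trained networks look in the newest picture that a camera, given by its name, has taken for a name from the list of things; names that differ only in an ending like _2 or _b are one class to them, and where a whole thing is asked for, a point or a joint stands for the part that bears it (a point fixed in the world has none). Each returns a list of dicts, best first, with "score" (0 to 1); they miss things now and then, are a little off and sometimes report something else, mostly with a low value. They report only what shows in the picture. A call takes as long as a camera call.
- boxes_of(thing, camera): "bbox" ([left, top, width, height] in pixels, round what is visible of it).
- silhouettes(thing, camera): "mask" (420x560 bool, what is visible of it) and "bbox" ([left, top, width, height] in pixels, round what is visible of it).
- spot_point(thing, camera): "pixel" ([column, row] in pixels: a listed point, or the origin of a listed thing).
The state is a dict: "clock": time; "q": joint angles; "qd": joint speeds; "joint_torque": joint torques, N m; "tool_pos": TCP position; "eef_rot": TCP orientation; "contact_force": force on the tool from outside, world axes, zero at the start; "moment": the same for the moment, N m; "opening": opening from 0.0 (shut) to 1.0 (fully open).
Only numpy, scipy, OpenCV 4.12 (cv2) and the standard library are available. Lean on these libraries where they do the work, as an engineer would, in place of code of your own. Each camera call takes 0.05 s, during which the arm holds its last target.

## Working session

There is one attempt and no reset: what is moved stays moved. The work goes in short steps, Python scripts to look and compute and a tool call to move; the robot and the scene stay as the last step left them, time stands still between calls to the robot, and variables do not carry over. Pictures are saved under pics/ and viewed, and the job is handed in when it is done.

Besides the shell and the picture viewer there is one more tool, called after ">>>" as name(argument=value, ...) on one line, values as JSON. apply_moves: Moves the arm, as the interface text tells. Its arguments: {"type":"object","properties":{"delta_pos":{"type":"array"},"yaw":{"type":"array"},"gripper":{"type":"array"},"force":{"type":"number"}},"required":["delta_pos","yaw","gripper"]}

```bash
mkdir -p pics; ls
cat > h.py <<'E'
import numpy as np, cv2
from scipy.spatial.transform import Rotation as R
from plant import *
def ray(cam,px):
    p=camera_params(cam); f=210/np.tan(np.radians(p['fovy'])/2)
    d=np.array([(px[0]-p['cx'])/f,(px[1]-p['cy'])/f,1.])
    return np.array(p['position']), R.from_quat(p['orientation']).apply(d)
def atz(cam,px,z):
    o,d=ray(cam,px); return o+d*(z-o[2])/d[2]
def proj(cam,P):
    p=camera_params(cam); f=210/np.tan(np.radians(p['fovy'])/2)
    c=R.from_quat(p['orientation']).inv().apply(np.array(P)-np.array(p['position']))
    return np.array([p['cx']+f*c[0]/c[2],p['cy']+f*c[1]/c[2]])
def save(cam,n):
    cv2.imwrite('pics/'+n,snapshot(cam)[:,:,::-1])
E
python3 - <<'E'
from h import *
np.set_printoptions(precision=4,suppress=True)
save('top','top1.png');save('scene','scene1.png')
for c in ('top','scene'):
    print(c,camera_params(c))
    for t,z in (('loaded_hinge',.136),('loaded_knob',.136),('empty_knob',.136),('plate_center',.095)):
        for r in spot_point(t,c): print(t,r['score'],r['pixel'],atz(c,r['pixel'],z))
s=get_state();print(s['clock'],s['tool_pos'],R.from_quat(s['eef_rot']).as_matrix())
E
```

```text
pics
top {'fovy': 54.81048457126494, 'cx': 278.0779127374477, 'cy': 210.77136551791511, 'position': array([ 0.449 , -0.01  ,  1.0347]), 'orientation': array([ 0.7101, -0.6998,  0.0425, -0.0653])}
loaded_hinge 0.74 [399.6, 192.2] [ 0.6325 -0.2514  0.136 ]
loaded_knob 0.8 [370.0, 249.7] [ 0.503  -0.1833  0.136 ]
empty_knob 0.74 [197.0, 246.5] [0.5042 0.1998 0.136 ]
plate_center 0.76 [368.5, 194.4] [ 0.6348 -0.1899  0.095 ]
scene {'fovy': 54.57093282399029, 'cx': 272.73824683832134, 'cy': 205.8628901038765, 'position': array([1.0204, 0.0509, 0.7874]), 'orientation': array([ 0.6297,  0.7196, -0.2226, -0.1899])}
loaded_hinge 0.98 [139.6, 214.2] [ 0.6374 -0.2625  0.136 ]
loaded_knob 0.8 [195.5, 164.0] [ 0.5022 -0.1863  0.136 ]
plate_center 0.64 [181.8, 226.5] [ 0.6305 -0.1896  0.095 ]
0.5 [ 0.2346 -0.5793  0.2527] [[-0.      0.3754 -0.9269]
 [ 0.     -0.9269 -0.3754]
 [-1.     -0.      0.    ]]
```

View pics/top1.png

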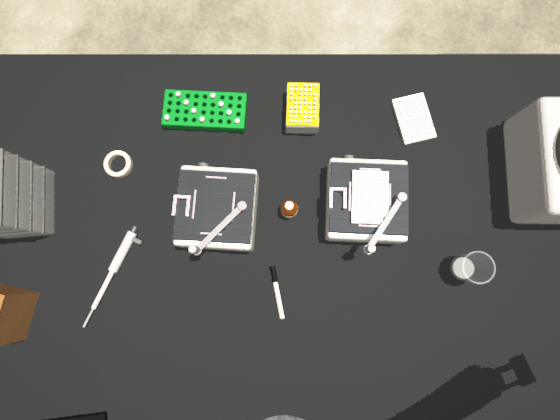

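View pics/scene1.png

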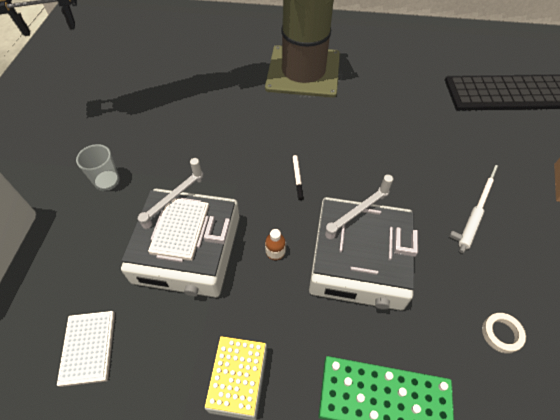

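The top view shows the loaded shaker on the right, with the pivot at about (403,197), knob at (370,249) and catch at (338,198). The scene view shows the same knob at about (196,167), and the empty shaker is the other one. I'll refine the hinge and the shaker's yaw before moving.

Run:
```python
from h import *
np.set_printoptions(precision=4,suppress=True)
# triangulate knob, hinge
def tri(a,b):
    A=[];B=[]
    for c,p in (('top',a),('scene',b)):
        o,d=ray(c,p); d/=np.linalg.norm(d);M=np.eye(3)-np.outer(d,d);A.append(M);B.append(M@o)
    return np.linalg.lstsq(np.vstack(A),np.hstack(B),rcond=None)[0]
print('knob',tri([370,249.7],[195.5,164]),'hinge',tri([399.6,192.2],[139.6,214.2]))
for p in ([403,197],): print('pivot cap',atz('top',p,.118))
c=[atz('top',p,.088) for p in ([329,160],[327,240],[408,160],[409,241])]
print(np.array(c))
K=np.array([.5025,-.185,.136]);
for cam in('top','scene'):
    im=cv2.resize(snapshot(cam),None,fx=4,fy=4,interpolation=cv2.INTER_CUBIC)[:,:,::-1].copy()
    for P,col in((K,(0,0,255)),(K+[0,0,.019],(0,255,0)),(np.array([.635,-.2565,.136]),(255,0,0)),(np.array([.635,-.2565,.113]),(255,0,255))):
        u=proj(cam,P)*4+1.5; cv2.circle(im,tuple(int(v) for v in u),4,col,-1)
    x,y=(320,150) if cam=='top' else (110,130)
    cv2.imwrite(f'pics/z_{cam}.png',im[y*4:y*4+520,x*4:x*4+560])
```

```text
knob [ 0.5032 -0.1844  0.1373] hinge [ 0.6349 -0.258   0.1325]
pivot cap [ 0.6251 -0.2636  0.118 ]
[[ 0.7193 -0.0984  0.088 ]
 [ 0.5269 -0.0933  0.088 ]
 [ 0.7209 -0.2863  0.088 ]
 [ 0.5273 -0.2826  0.088 ]]
```

View pics/z_top.png

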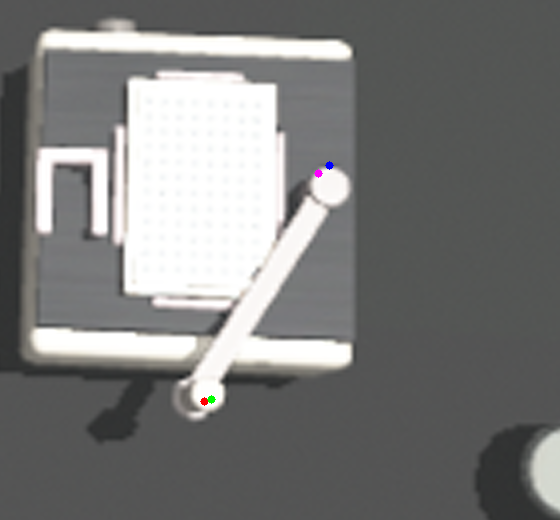

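View pics/z_scene.png

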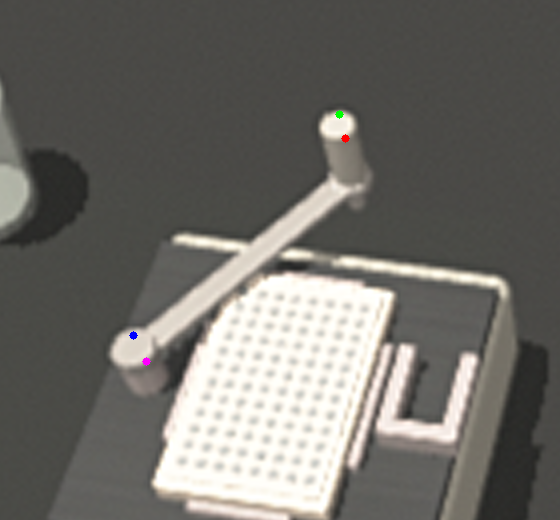

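Run:
```python
from h import *
np.set_printoptions(precision=4,suppress=True)
d=.375
for z in(.113,.116,.120): print(z,atz('top',[320+330.5/4-d,150+187/4-d],z),atz('scene',[110+133/4-d,130+347/4-d],z))
print('knob',atz('top',[320+208/4-d,150+394/4-d],.155),atz('scene',[110+338/4-d,130+124/4-d],.155))
# bar axis in top: two points at z=.113
print('bar',atz('top',[320+310/4-d,150+209/4-d],.113),atz('top',[320+215/4-d,150+368/4-d],.113))
# catch: tines ends/top
for p in([72,158],[72,235]): print('catch',atz('top',[320+p[0]/4-d,150+p[1]/4-d],.11))
s=get_state()
```

```text
0.113 [ 0.6275 -0.2633  0.113 ] [ 0.628  -0.2655  0.113 ]
0.116 [ 0.6269 -0.2625  0.116 ] [ 0.6297 -0.2641  0.116 ]
0.12 [ 0.6261 -0.2614  0.12  ] [ 0.632  -0.2622  0.12  ]
knob [ 0.5053 -0.1831  0.155 ] [ 0.509  -0.1843  0.155 ]
bar [ 0.6145 -0.2513  0.113 ] [ 0.5227 -0.1956  0.113 ]
catch [ 0.6435 -0.1161  0.11  ]
catch [ 0.5983 -0.1159  0.11  ]
```

Knob is at (0.507,-0.184) and the hinge at (0.6275,-0.264). They are 145 mm apart, as specified, and the opening angle is about 0.985 rad. First move goes above the knob with the jaws turned along the tangent.

>>> apply_moves(delta_pos=[[0,-2.6,-4.0],[0,-5.3,-8.0],[0,-7.9,-12.0],[0,-10.6,-16.0],[0,-13.2,-20.0],[0,-15.8,-24.1],[0,-18.5,-28.1],[0,-21.1,-32.1],[0,-23.8,-36.1],[0,-26.4,-40.1]], yaw=[-0.12,-0.24,-0.36,-0.48,-0.6,-0.72,-0.84,-0.96,-1.08,-1.2], gripper=[100,100,100,100,100,100,100,100,100,100])

```text
clock: 1.43
tool_pos: [0.4721, -0.2347, 0.2531]
eef_rot: [0.495, 0.505, -0.495, 0.505]
contact_force: [1.0, -0.3, 0.8]
opening: 1.0
```

```bash
cat >> h.py <<'E'
np.set_printoptions(precision=4,suppress=True)
H=np.array([.6275,-.264])
def Kp(th): return H+.145*np.array([-np.sin(th),np.cos(th)])
def st():
    s=get_state(); M=R.from_quat(s['eef_rot']).as_matrix()
    print(s['clock'],'pos',s['tool_pos'],'jaw deg',np.degrees(np.arctan2(M[1,1],M[0,1])),'xax',M[:,0],'F',s['contact_force'],'op',s['opening'],'q',s['q'])
    return s,M
def delta(xyz,jawdeg,s,M):
    a=np.degrees(np.arctan2(M[1,1],M[0,1])); 
    return np.r_[M.T@(np.array(xyz)-s['tool_pos'])*100, -np.radians(jawdeg-a)]
E
python3 - <<'E'
from h import *
s,M=st(); print(delta([.507,-.184,.25],56.4,s,M))
E
```

```text
1.4333 pos [ 0.4721 -0.2347  0.2531] jaw deg 1.124009099849485 xax [ 0.0005 -0.0007 -1.    ] F [ 1.0337 -0.318   0.8193] op 1.0004348154512241 q [ 0.6901  0.5955 -0.5111  1.8499  0.3944  0.7971 -0.0077]
[ 0.3047  3.5918 -5.0022 -0.9647]
```

>>> apply_moves(delta_pos=[[0,1.5,-2.5],[0,3.0,-4.5],[0.3,3.6,-5.0],[0.3,3.6,-5.0],[0.3,3.6,-5.0],[0.3,3.6,-5.0],[0.3,3.6,-5.0],[0.3,3.6,-5.0],[0.3,3.6,-5.0],[0.3,3.6,-5.0]], yaw=[-0.12,-0.24,-0.36,-0.48,-0.6,-0.72,-0.84,-0.96,-0.965,-0.965], gripper=[100,100,100,100,100,100,100,100,100,100])

```text
clock: 2.27
tool_pos: [0.507, -0.1842, 0.25]
eef_rot: [0.205, 0.676, -0.206, 0.677]
contact_force: [-0.4, -0.2, -0.3]
opening: 1.001
```

Run:
```python
from h import *
s,M=st(); print(delta([.507,-.184,.139],56.4,s,M))
save('top','top2.png');save('scene','scene2.png')
```

```text
2.2667 pos [ 0.507  -0.1842  0.25  ] jaw deg 56.21588260933212 xax [ 0.0005 -0.0003 -1.    ] F [-0.4265 -0.154  -0.2827] op 1.0005071471635758 q [ 0.7208  0.6739 -0.7753  1.8111  0.5901  0.9031  0.6556]
[11.096   0.0142 -0.0196 -0.0032]
```

View pics/scene2.png

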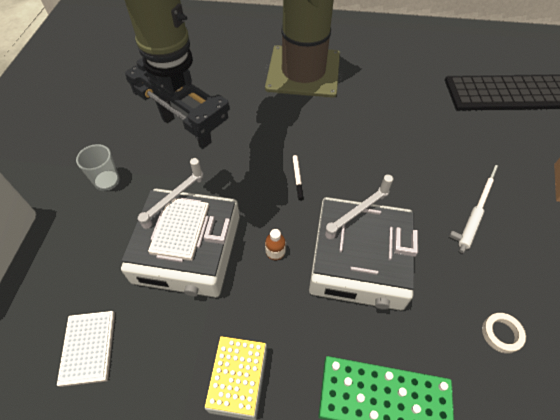

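View pics/top2.png

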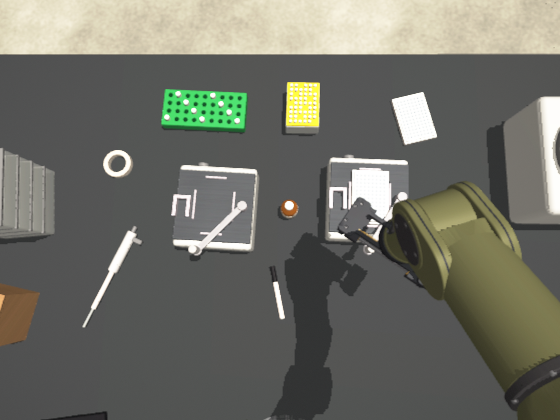

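The jaws straddle the knob above it: in the scene view the fingers are at about (168,118) and (205,140), with the knob at (196,165). Now descending.

>>> apply_moves(delta_pos=[[2,0,0],[4,0,0],[6,0,0],[8,0,0],[9.5,0,0],[10.5,0,0],[11.1,0,0],[11.1,0,0]], yaw=[0,0,0,0,0,0,0,0], gripper=[100,100,100,100,100,100,100,100])

```text
clock: 3.03
tool_pos: [0.5068, -0.1841, 0.1383]
eef_rot: [0.205, 0.677, -0.206, 0.676]
contact_force: [-0.1, -0.0, -0.3]
opening: 1.001
```

Run:
```python
from h import *
s,M=st()
for c,o in(('scene',(110,80)),('top',(320,150))):
    im=snapshot(c)[:,:,::-1]; cv2.imwrite(f'pics/d_{c}.png',cv2.resize(im[o[1]:o[1]+130,o[0]:o[0]+140],None,fx=4,fy=4,interpolation=cv2.INTER_CUBIC))
```

```text
3.0333 pos [ 0.5068 -0.1841  0.1383] jaw deg 56.20778726637415 xax [-0.0009 -0.0007 -1.    ] F [-0.0557 -0.0135 -0.2608] op 1.000932691102661 q [ 0.6356  0.8196 -0.638   1.9108  0.7718  0.6754  0.4982]
```

View pics/d_scene.png

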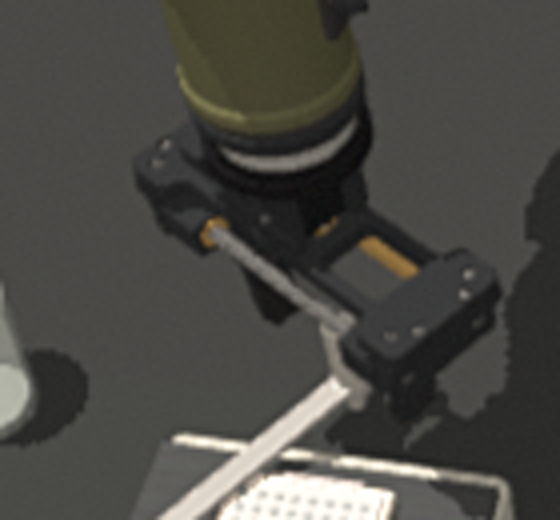

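View pics/d_top.png

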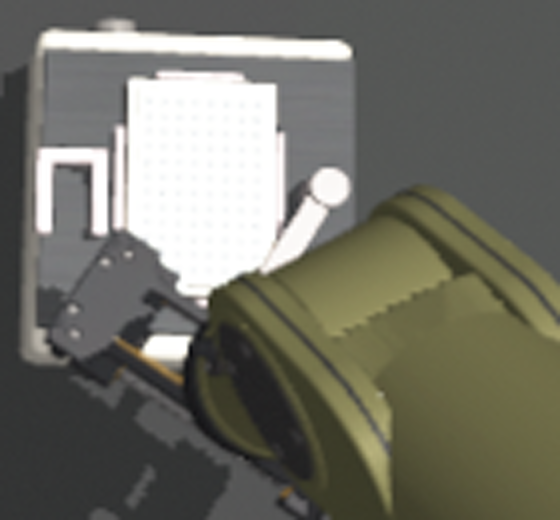

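The knob stands between the two fingers. Closing gently.

>>> apply_moves(delta_pos=[[0,0,0],[0,0,0],[0,0,0],[0,0,0],[0,0,0],[0,0,0],[0,0,0],[0,0,0],[0,0,0],[0,0,0]], yaw=[0,0,0,0,0,0,0,0,0,0], gripper=[80,60,45,30,22,10,10,10,10,10], force=8)

```text
clock: 3.97
tool_pos: [0.5076, -0.1841, 0.1396]
eef_rot: [0.205, 0.676, -0.206, 0.677]
contact_force: [-0.9, 0.6, 0.0]
opening: 0.268
```

Run:
```python
from h import *
s,M=st()
th0=.985
for i,t in enumerate(np.linspace(th0,th0-.5,11)[1:]):
    print(round(t,3),delta([*Kp(t),.139],np.degrees(t),s,M).round(2))
```

```text
3.9667 pos [ 0.5076 -0.1841  0.1396] jaw deg 56.22112279849057 xax [ 0.0015 -0.001  -1.    ] F [-0.8547  0.5843  0.0299] op 0.26837741563169626 q [ 0.6364  0.8178 -0.6396  1.9098  0.7714  0.6761  0.4989]
0.935 [ 0.06  0.7  -0.08  0.05]
0.885 [ 0.06  1.42 -0.03  0.1 ]
0.835 [0.06 2.14 0.06 0.15]
0.785 [0.06 2.85 0.18 0.2 ]
0.735 [0.06 3.56 0.34 0.25]
0.685 [0.06 4.26 0.54 0.3 ]
0.635 [0.06 4.95 0.76 0.35]
0.585 [0.06 5.62 1.03 0.4 ]
0.535 [0.06 6.28 1.32 0.45]
0.485 [0.06 6.93 1.65 0.5 ]
```

>>> apply_moves(delta_pos=[[0,0,0],[0,0,0],[0,0,0],[0,0,0]], yaw=[0,0,0,0], gripper=[10,10,10,10])

```text
clock: 4.3
tool_pos: [0.5076, -0.184, 0.1396]
eef_rot: [0.205, 0.676, -0.206, 0.677]
contact_force: [0.4, 0.2, 0.7]
opening: 0.198
```

Opening is 17.4 mm, so the knob is gripped. Swinging the first half.

>>> apply_moves(delta_pos=[[0,0.7,-0.05],[0,1.4,-0.05],[0,2.1,0.05],[0,2.85,0.2],[0,3.55,0.35],[0,4.25,0.55],[0,4.95,0.75],[0,5.6,1.0],[0,6.3,1.3],[0,6.9,1.65]], yaw=[0.05,0.1,0.15,0.2,0.25,0.3,0.35,0.4,0.45,0.5], gripper=[10,10,10,10,10,10,10,10,10,10])

```text
clock: 5.13
tool_pos: [0.5595, -0.1352, 0.1395]
eef_rot: [0.367, 0.604, -0.367, 0.605]
contact_force: [-2.1, 0.9, 1.2]
opening: 0.198
```

Run:
```python
from h import *
s,M=st()
p=np.array(s['tool_pos'][:2])-H; print('r',np.linalg.norm(p),'th',np.arctan2(-p[0],p[1]))
for t in np.linspace(.485,0,11)[1:]:
    print(round(t,3),delta([*Kp(t),.139],np.degrees(t),s,M).round(2))
save('scene','scene3.png')
```

```text
5.1333 pos [ 0.5595 -0.1352  0.1395] jaw deg 27.47209576239082 xax [ 0.0005 -0.0005 -1.    ] F [-2.0879  0.9474  1.2074] op 0.19778660929733752 q [ 0.4515  0.8234 -0.5143  1.8051  0.614   0.6776  0.0622]
r 0.14564987859325992 th 0.48553663879705844
0.436 [0.05 0.71 0.08 0.04]
0.388 [0.05 1.41 0.13 0.09]
0.339 [0.05 2.11 0.21 0.14]
0.291 [0.06 2.81 0.32 0.19]
0.242 [0.06 3.49 0.47 0.24]
0.194 [0.06 4.17 0.65 0.29]
0.145 [0.06 4.84 0.87 0.33]
0.097 [0.06 5.5  1.11 0.38]
0.048 [0.06 6.15 1.39 0.43]
0.0 [0.06 6.78 1.7  0.48]
```

View pics/scene3.png

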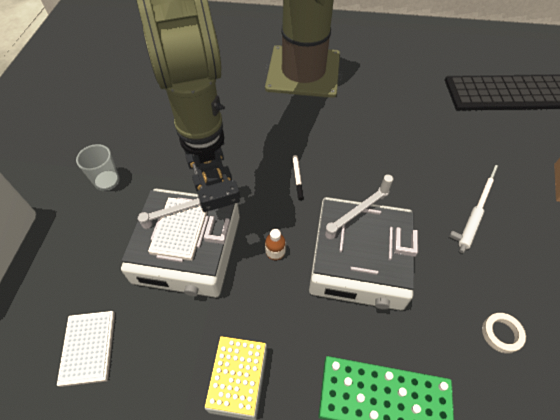

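The arm follows with little force, and the bar is now over the plate from (145,220) to (215,205). Continuing, slower towards the end.

>>> apply_moves(delta_pos=[[0,0.7,0.05],[0,1.4,0.1],[0,2.1,0.2],[0,2.8,0.3],[0,3.5,0.45],[0,4.15,0.65],[0,4.7,0.8],[0,5.2,1.0],[0,5.5,1.1],[0,5.8,1.25]], yaw=[0.04,0.09,0.14,0.19,0.24,0.29,0.32,0.36,0.38,0.4], gripper=[10,10,10,10,10,10,10,10,10,10])

```text
clock: 6.02
tool_pos: [0.6181, -0.1175, 0.1396]
eef_rot: [0.481, 0.519, -0.479, 0.519]
contact_force: [-1.7, 3.6, 0.2]
opening: 0.206
```

Run:
```python
from h import *
s,M=st()
p=np.array(s['tool_pos'][:2])-H; print('r',np.linalg.norm(p),'th',np.arctan2(-p[0],p[1]))
for t in [.05,.025,0,-.025]:
    print(round(t,3),delta([*Kp(t),.139],np.degrees(t),s,M).round(2))
```

```text
6.0167 pos [ 0.6181 -0.1175  0.1396] jaw deg 4.49501405724661 xax [ 0.0016  0.0018 -1.    ] F [-1.719   3.5961  0.1618] op 0.20558341895015833 q [ 0.3441  0.8617 -0.4217  1.6402  0.4748  0.7417 -0.2234]
r 0.1467723495447461 th 0.06436875775402374
0.05 [0.06 0.21 0.18 0.03]
0.025 [0.06 0.57 0.2  0.05]
0 [0.06 0.93 0.22 0.08]
-0.025 [0.06 1.29 0.25 0.1 ]
```

>>> apply_moves(delta_pos=[[0,0.2,0],[0,0.4,0],[0,0.6,0],[0,0.75,0],[0,0.9,0],[0,0.9,0]], yaw=[0.02,0.03,0.05,0.06,0.08,0.08], gripper=[10,10,10,10,10,10])

```text
clock: 6.52
tool_pos: [0.6276, -0.117, 0.1396]
eef_rot: [0.502, 0.499, -0.5, 0.5]
contact_force: [-0.4, 1.3, -1.1]
opening: 0.203
```

Run:
```python
from h import *
s,M=st()
p=np.array(s['tool_pos'][:2])-H; print('r',np.linalg.norm(p),'th',np.arctan2(-p[0],p[1]))
for c,o in(('scene',(110,130)),('top',(320,150))):
    im=snapshot(c)[:,:,::-1]; cv2.imwrite(f'pics/e_{c}.png',cv2.resize(im[o[1]:o[1]+130,o[0]:o[0]+140],None,fx=4,fy=4,interpolation=cv2.INTER_CUBIC))
```

```text
6.5167 pos [ 0.6276 -0.117   0.1396] jaw deg -0.1504518699300773 xax [ 0.0026  0.0016 -1.    ] F [-0.4231  1.2767 -1.1284] op 0.20335105719065963 q [ 0.3281  0.8684 -0.4015  1.6115  0.4492  0.752  -0.28  ]
r 0.1470280378382596 th -0.0005954108795440142
```

View pics/e_scene.png

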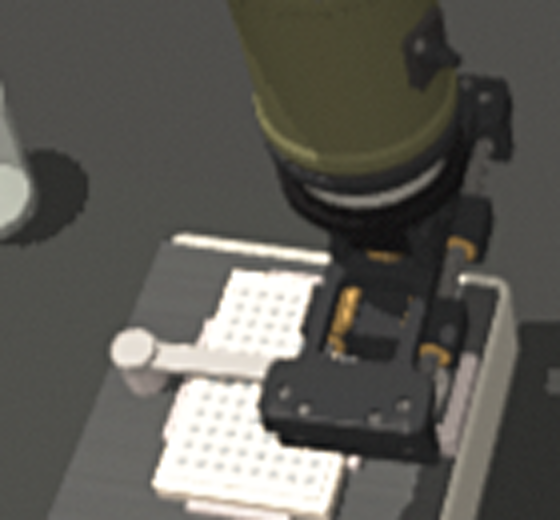

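The bar lies across mid-plate, but the stop hasn't been felt yet. I'll press on a little and watch the force.

>>> apply_moves(delta_pos=[[0,0.1,0],[0,0.2,0],[0,0.3,0],[0,0.4,0],[0,0.4,0]], yaw=[0,0,0,0,0], gripper=[10,10,10,10,10])

```text
clock: 7.03
tool_pos: [0.6314, -0.117, 0.1396]
eef_rot: [0.501, 0.499, -0.499, 0.5]
contact_force: [-1.5, 1.0, -0.0]
opening: 0.199
```

>>> apply_moves(delta_pos=[[0,0.1,0],[0,0.2,0],[0,0.3,0],[0,0.4,0],[0,0.4,0]], yaw=[0,0,0,0,0], gripper=[10,10,10,10,10])

```text
clock: 7.45
tool_pos: [0.6348, -0.1172, 0.1396]
eef_rot: [0.501, 0.5, -0.5, 0.499]
contact_force: [-3.5, 2.1, 1.7]
opening: 0.197
```

>>> apply_moves(delta_pos=[[0,0.1,0],[0,0.2,0],[0,0.3,0],[0,0.3,0]], yaw=[0,0,0,0], gripper=[10,10,10,10])

```text
clock: 7.78
tool_pos: [0.6349, -0.1172, 0.1394]
eef_rot: [-0.499, -0.501, 0.502, -0.498]
contact_force: [-8.7, 2.6, 6.4]
opening: 0.198
```

Run:
```python
from h import *
s,M=st()
for c,o in(('scene',(110,130)),('top',(320,150))):
    im=snapshot(c)[:,:,::-1]; cv2.imwrite(f'pics/f_{c}.png',cv2.resize(im[o[1]:o[1]+130,o[0]:o[0]+140],None,fx=4,fy=4,interpolation=cv2.INTER_CUBIC))
```

```text
7.7833 pos [ 0.6349 -0.1172  0.1394] jaw deg -0.08477606781223353 xax [-0.0059  0.0007 -1.    ] F [-8.7486  2.5736  6.3782] op 0.19795596258953227 q [ 0.3244  0.8802 -0.4039  1.579   0.4443  0.781  -0.2709]
```

View pics/f_scene.png

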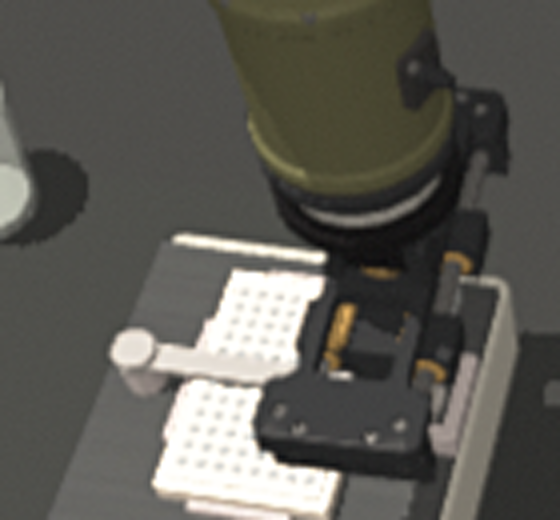

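View pics/f_top.png

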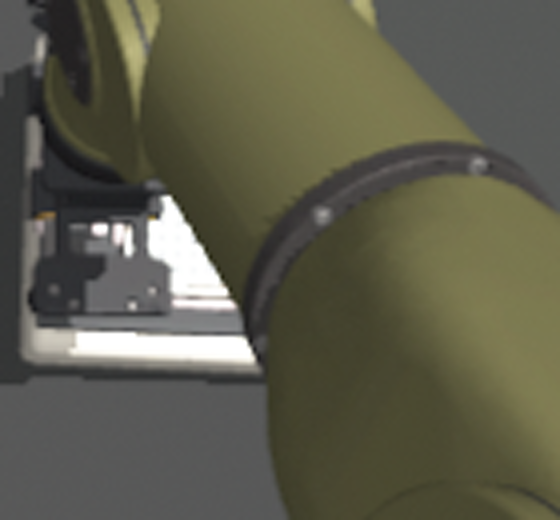

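The knob stopped at x = 0.635 with the reaction rising to 9 N, so this is the stop. Relaxing, opening and lifting straight up.

>>> apply_moves(delta_pos=[[0,0,0],[0,0,0],[0,0,0],[0,0,0],[0,0,0],[0,0,0],[0,0,0],[0,0,0],[0,0,0],[0,0,0]], yaw=[0,0,0,0,0,0,0,0,0,0], gripper=[20,30,40,50,60,60,60,60,60,60])

```text
clock: 8.72
tool_pos: [0.635, -0.1172, 0.1394]
eef_rot: [-0.499, -0.501, 0.502, -0.498]
contact_force: [-0.5, -0.3, -0.3]
opening: 0.597
```

Run:
```python
from h import *
st()
```

```text
8.7167 pos [ 0.635  -0.1172  0.1394] jaw deg -0.08191898202325346 xax [-0.0057  0.0007 -1.    ] F [-0.5274 -0.3397 -0.2701] op 0.5967512461172448 q [ 0.3243  0.8802 -0.4038  1.5792  0.4443  0.7806 -0.2709]
```

>>> apply_moves(delta_pos=[[-1,0,0],[-2.5,0,0],[-4.5,0,0],[-7,0,0],[-10,0,0],[-13,0,0],[-15,0,0],[-15,0,0]], yaw=[0,0,0,0,0,0,0,0], gripper=[60,60,60,60,60,60,60,60])

```text
clock: 9.38
tool_pos: [0.6385, -0.1169, 0.2954]
eef_rot: [0.502, 0.499, -0.499, 0.501]
contact_force: [-0.1, 0.0, 0.9]
opening: 0.6
```

Run:
```python
from h import *
st()
save('scene','scene4.png')
for t,z in (('loaded_knob',.136),('plate_center',.095),('empty_knob',.136)):
    for r in spot_point(t,'scene'): print(t,r['score'],r['pixel'],atz('scene',r['pixel'],z))
```

```text
9.3833 pos [ 0.6385 -0.1169  0.2954] jaw deg -0.101757045256475 xax [ 0.0044  0.0004 -1.    ] F [-0.0655  0.0131  0.9179] op 0.5997905816656524 q [ 0.3572  0.7066 -0.4752  1.4289  0.3424  1.084  -0.1815]
loaded_knob 0.65 [210.1, 221.0] [ 0.6348 -0.1255  0.136 ]
plate_center 0.55 [180.7, 224.7] [ 0.6267 -0.1928  0.095 ]
empty_knob 0.74 [384.0, 188.4] [0.5152 0.2002 0.136 ]
```

View pics/scene4.png

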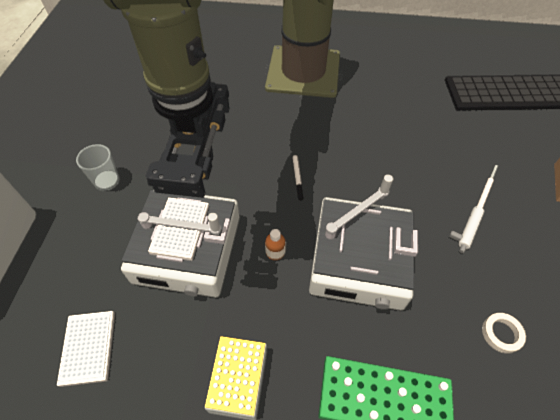

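The scene view shows the bar across mid-plate from (145,220) to (214,222), with the knob at the catch. The plate is still in its nest around (181,228), the empty arm is unchanged with its knob at (387,185), and the gripper is clear. I'll let it settle and hand in.

>>> apply_moves(delta_pos=[[0,0,0],[0,0,0],[0,0,0],[0,0,0]], yaw=[0,0,0,0], gripper=[60,60,60,60])

```text
clock: 9.92
tool_pos: [0.6347, -0.1174, 0.2877]
eef_rot: [-0.498, -0.502, 0.502, -0.497]
contact_force: [-0.2, -1.0, 0.7]
opening: 0.603
```

```bash
python3 -c "
from h import *
st(); print(finish_job())"
```

```text
9.9167 pos [ 0.6347 -0.1174  0.2877] jaw deg -0.06546714321290419 xax [-0.0092  0.0008 -1.    ] F [-0.2437 -0.9776  0.6525] op 0.6027576331946052 q [ 0.3567  0.7145 -0.4724  1.4375  0.3435  1.0814 -0.1822]
the job is handed in; nothing more can be done
None
```

The loaded shaker's arm is closed and I handed the job in at about 9.9 s; no verdict was reported. I gripped the knob lightly, swung it about the pivot until it stopped, then opened the jaws and lifted straight up about 15 cm.

**Arm closed:** the knob stopped at x = 0.635 m with about 9 N of reaction, which I took as the stop. That is about 7 mm past where my hinge estimate put it, or 0.05 rad. After release the picture shows the bar across mid-plate with the knob at the catch.

**Plate and empty arm:** both look unmoved in the picture. The network's two plate readings differ by about 5 mm, within the 12 mm limit. For the empty knob they differ by about 11 mm, but one came from each camera, so I relied on the picture.

**Where the checks were weaker:**
- The network put the closed knob about 8 mm nearer the hinge than the gripper did.
- After release I only looked with the scene camera, so there is no second view of the closed arm.

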